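# Refill the flip-cap tablet tube and close the rack up

### The job

In the leaning wooden rack, flick open the cap of the wide round tube (tip it right back), slide the tablet roll from the breakfast tray all the way down into that tube, and press its cap shut again. One of the other tubes, the slim one, was left open: press that cap shut too, so that all three caps end fully home. Press firmly but not hard, leave the square tube shut, and leave everything else on the desk and tray where it is.

Things in the scene. Friction and masses are not known exactly. Their poses are not given: they have to be found in the camera images.
- round: the wide round tube, white plastic, fixed in the rack; the order of the three tubes varies. Outside diameter 50 mm, length 100 mm, bore 40 mm, inner floor 5 mm above its underside. Origin: centre of its underside; z runs up along the tube, which leans 30 degrees from vertical to the front; x points from its front (tab side) to its back (hinge side), y along the row
- rack: wooden rack, 150 x 290 mm, fixed; holds three tubes 85 mm apart in a row along its y, leaning to its front (-x). Its back board, 8 mm thick, ends 37 mm up the tubes, 38 mm behind their axes. Origin: centre of its underside; the tubes' undersides are 40 mm up
- round_mouth (a point): centre of the round tube's mouth, 100 mm up its axis; axes as the tube's
- round_hinge (a point): cap hinge axis of the round tube: 29 mm behind the tube's axis (+x), 1 mm above the rim; hinge axis along the tube's y. The grey cap is a disc 54 mm across, 8 mm thick (top 9 mm above the rim when shut), with a thumb tab at its front edge. More than 40 N from the fingers on the disc or on the tab's ridge breaks it; squeezing the tab's plate by its sides is harmless
- round_tab (a point): middle of the top edge of the thumb tab on the round tube's cap. The tab stands at the cap's front edge: a plate 24 mm wide (y), 6 mm thick (x), 24 mm high above the disc, and on it a ridge 14 mm wide, 10 mm thick, 5 mm high. Shut, this point is 53 mm in front of the hinge and 37 mm above it; it moves with the cap, whose axes are the tube's when shut
- square: the square tube; origin at the centre of its underside, axes like the round tube's
- slim: the slim tube; origin at the centre of its underside, axes like the round tube's. Its cap is a disc 40 mm across, 8 mm thick, with a tab; the 40 N limit holds for all caps
- round_cap (a joint): angle of the round cap: 0 shut, grows as it tips up and back, stop at 1.8 rad; starts at 0 to 0.15. Stiff hinge, stays where left. Pushing the shut tab straight back jams: pinch its sides and lift round the hinge past 1 rad, then push the cap back from below. Lifting takes 1 to 4 N at the tab, pressing down 4 to 5 N at the tab, 8 N at the disc's middle, most at the very end
- slim_mouth (a point): centre of the mouth of the slim round tube (36 mm outside diameter, 100 mm long, leaning like the round one, axes alike)
- slim_hinge (a point): cap hinge axis of the slim tube: 22 mm behind the tube's axis, 1 mm above the rim
- slim_tab (a point): middle of the top edge of the slim cap's tab, a tab like the round one's; shut, 39 mm in front of the hinge and 37 mm above it; moves with the cap
- slim_cap (a joint): angle of the slim tube's cap, starts open at 1.2 to 1.7 rad; hinge like the round one's (0 shut, stop at 1.8 rad, stays where left). Pressing it down takes about 6 N at the tab, 11 N at the middle of its disc
- square_mouth (a point): centre of the mouth of the square tube (46 mm square outside, 100 mm long, leaning like the others)
- square_cap (a joint): angle of the square tube's cap (50 mm square, same tab and hinge kind), starts shut at 0 and stays shut
- roll: the tablet roll: rigid paper-wrapped cylinder with two foil bands, 32 mm diameter, 84 mm long, about 90 g, standing upright on the dark breakfast tray (tray floor 6 mm above the desk). Origin: centre of its lower end, z along the roll. It fits only the round tube; seated, its top is 11 mm below the rim.
- roll_mid (a point): middle of the roll, on its axis, 42 mm from either end; 47 mm above the round tube's underside when seated
- mug: white mug, 76 mm across, 92 mm high, on the tray; origin at the centre of its underside
- bowl: white bowl, 110 mm across, 50 mm high, on the tray; origin at the centre of its underside
- spoon: steel spoon 160 mm long lying on the tray
- remote: black remote control 150 x 44 x 18 mm on the desk in front of the rack; origin at the centre of its underside, long along its x
- case: dark spectacle case 65 x 155 x 36 mm on the desk; origin at the centre of its underside, long along its y
- water: clear water bottle, 64 mm across, 200 mm high, on the desk; origin at the centre of its underside
- jar: squat amber jar with steel lid, 68 mm across, 75 mm high, on the desk; origin at the centre of its underside
Mind the look-alikes: they are no part of the job. Leave any blue look-alike of the roll alone.

How it is judged:
On the way, in this order (a step that is already met when the one before it is completed fails the run):
1. the round tube's cap is tipped right back (more than 1.3 rad) (value of joint round_cap above 1.3 rad), for 0.2 s.
2. the roll is all the way down in the round tube and let go (z of roll_mid in the frame of round between 0.04 and 0.056 m and x of roll_mid in the frame of round between -0.007 and 0.007 m and y of roll_mid in the frame of round between -0.007 and 0.007 m and angle between the z axis of roll and the z axis of round, either way round below 0.15 rad and contact force between the fingers and roll below 0.1 N), for 0.2 s.
3. the round tube's cap is pressed shut (under 0.045 rad) (value of joint round_cap below 0.045 rad), for 0.2 s.
At the end, for the whole second after the job is handed in: The roll lies at rest inside the round tube, its middle 40 to 56 mm up the tube from the tube's underside and within 7 mm of its axis each way, lined up with it within 0.15 rad; all three caps (round, slim, square) are shut to within 0.045 rad (z of roll_mid in the frame of round between 0.04 and 0.056 m and x of roll_mid in the frame of round between -0.007 and 0.007 m and y of roll_mid in the frame of round between -0.007 and 0.007 m and angle between the z axis of roll and the z axis of round, either way round below 0.15 rad and value of joint each of round_cap, slim_cap, square_cap below 0.045 rad and linear speed of roll below 0.02 m/s); the robot touches nothing.
It fails at once if a bystander (mug, bowl, spoon, remote, case, water, jar) is moved more than 30 mm (distance of any of mug, bowl, spoon, remote, case, water, jar from where it was at the start of the episode above 0.03 m).
It fails at once if the mug, bowl, bottle or jar is tipped over (angle between any of mug, bowl, water, jar's own z axis and vertical above 0.5 rad).
It fails at once if the square tube's cap is opened (value of joint square_cap above 0.3 rad).
It fails at once if the fingers press the disc of a cap or the ridge on its tab with more than 40 N (contact force between the fingers and round_cap_c1 above 40 N or contact force between the fingers and round_cap_c2 above 40 N or contact force between the fingers and slim_cap_c1 above 40 N or contact force between the fingers and slim_cap_c2 above 40 N or contact force between the fingers and square_cap_c1 above 40 N or contact force between the fingers and square_cap_c2 above 40 N).
It also fails if it takes over 72 s, if anything falls off the work surface, if the arm or the gripper's body presses on something with over 40 N, if the wrist force passes 120 N, or if a joint passes its speed limit or range.

### The arm

A 7-joint arm with a two-finger parallel gripper is mounted at the origin on the work surface. World frame = base frame: x ahead of the robot, y to its left, z up, the work surface at z = 0. Lengths are in m, angles in rad, forces in N, time in s.
With the tool pointing down it reaches from about 0.4 to 0.85 m from the base axis. Payload 6.9 kg.
Tool frame: the origin (TCP) lies midway between the tips of the shut fingers; the grasp point (between the pads) lies behind it (ctrl.pinch_z is the z of the grasp point in the tool frame, in m); z points along the fingers, y is the line along which they close (so a half turn about z gives the same grasp; the last joint's range is limited). The gripper opens to 85 mm and grips with 20 to 120 N. Pads are 22 mm wide; open, the fingers measure 114 mm over their backs; the gripper's body (76 mm by 85 mm) begins 54 mm behind the grasp point. The pads swing forward as they close: fully open they stand 13 mm farther back than shut.
Start: joints at [1.429, 0.507, -0.238, 1.5, 0.126, 1.149, -0.155], TCP at [0.153, -0.606, 0.231] pointing down, gripper open.
Joint ranges: [-3.08, 3.08], [-0.24, 2.05], [-1.43, 1.35], [0, 2.5], [-1.52, 4.66], [0.17, 1.96], [-2.89, 2.89]. Speed limits (rad/s): [2.39, 2.39, 3.14, 3.14, 3.14, 3.14, 3.14].

### API

Orientations are given as a unit quaternion [w, x, y, z].
In Python, from station import ctrl, get_state, vision, ticket, models gives the robot as it stands. Calls block until the motion is done:
- ctrl.movep(position, orientation): joint-space move of the TCP to a pose.
- ctrl.movel(position, frame=None, max_speed=0.15): straight line of the TCP; frame=None keeps the orientation; max_speed is the mean speed in m/s.
- ctrl.set_joints(angles): joint-space move.
- ctrl.ungrasp() and ctrl.close_gripper(force=None): open the fingers fully, or close them until they stop; force is the grip in N (None keeps the last).
- ctrl.pause(seconds).
- ctrl.ik(position, orientation): joint angles nearest the present ones, or None.
- get_state(): the state.
- vision.grab_frame(name): name is "scene" or "side" or "wrist"; returns (picture, depth): 480x640x3 uint8, blue, green, red; 480x640 float32, m along the optical axis (not along the pixel's ray), 0 where there is no reading.
- vision.camera_info(name): a dict with "mtx" (3x3 intrinsics, pixels), "dist_coeffs" ([k1, k2, p1, p2, k3] as OpenCV has them; the pictures are not rectified), "R" (3x3) and "t" (3): a world point X has camera coordinates R X + t; the wrist camera has in their place "hand_eye" (4x4, takes a point from camera to tool coordinates, whose origin is the TCP and whose axes are the flange's). Camera axes: x right, y down, z forward; pixel columns grow to the right and rows downward; lengths in m; the calibration is good to about 2 mm. A picture is of the moment at which its call begins: read the wrist's pose just before it. camera_info takes no time and is no camera call.
A pose or a line that the arm cannot do raises ctrl.Unreachable and nothing moves.
- ticket.close_job(): hands the job in; it is judged then, once.
Trained networks look in the newest picture that a camera, given by its name, has taken for a name from the list of things; names that differ only in an ending like _2 or _b are one class to them, and where a whole thing is asked for, a point or a joint stands for the part that bears it (a point fixed in the world has none). Each returns a list of dicts, best first, with "p" (0 to 1); they miss things now and then, are a little off and sometimes report something else, mostly with a low value. They report only what shows in the picture. A call takes as long as a camera call. They do not tell look-alikes from the thing itself.
- models.recognise(camera, target): "point" ([column, row] in pixels, amid what is visible of it).
- models.masks_of(camera, target): "mask" (480x640 bool, what is visible of it) and "point" ([column, row] in pixels, amid what is visible of it).
The state is a dict: "time": time; "qpos": joint angles; "qd": joint speeds; "tau": joint torques, N m; "tcp_pos": TCP position; "eef_rot": TCP orientation; "contact_force": force on the tool from outside, world axes, zero at the start; "wrist_torque": the same for the moment, N m; "width": finger opening in m; "gripper_force": force on a finger pad.
Only numpy, scipy, OpenCV 4.12 (cv2) and the standard library are available. Lean on these libraries where they do the work, as an engineer would, in place of code of your own. Each camera call takes 0.05 s, during which the arm holds its last target. There are 200 camera calls.

## Working session

There is one attempt and no reset: what is moved stays moved. The work goes in short steps, each a Python script; the robot and the scene stay as the last script left them, time stands still between calls to the robot, and variables do not carry over. Pictures are saved under pics/ and viewed, at most 10 in all, crops included, and the job is handed in when it is done.

```bash
ls; mkdir -p pics; python3 - <<'E'
from station import ctrl,get_state,vision,ticket,models
import cv2,numpy as np
for c in ("scene","side"):
    im,d=vision.grab_frame(c); cv2.imwrite(f"pics/{c}0.png",im); np.save(f"{c}0.npy",d)
    i=vision.camera_info(c); print(c,i["mtx"],i["dist_coeffs"],"pos",-np.array(i["R"]).T@np.array(i["t"]))
    for n in ("roll","round","slim","square","round_cap","slim_cap","square_cap","round_tab","slim_tab","rack"):
        print(n,[(np.round(r["point"]).tolist(),round(r["p"],2)) for r in models.recognise(c,n)][:4])
print(vision.camera_info("wrist")["hand_eye"],ctrl.pinch_z); print(get_state())
E
```

```text
pics
scene [[564.16966541   0.         318.94677776]
 [  0.         564.16966541 240.35053486]
 [  0.           0.           1.        ]] [-0.12872335  0.          0.          0.          0.        ] pos [ 1.13920456 -0.65209813  1.24709405]
roll [([358.0, 151.0], 0.75), ([378.0, 200.0], 0.64)]
round [([350.0, 269.0], 0.84), ([452.0, 196.0], 0.45), ([335.0, 219.0], 0.23)]
slim [([328.0, 285.0], 0.74)]
square [([294.0, 308.0], 0.78)]
round_cap [([346.0, 258.0], 0.78)]
slim_cap [([323.0, 274.0], 0.62)]
square_cap [([290.0, 294.0], 0.89)]
round_tab [([347.0, 261.0], 0.87), ([268.0, 265.0], 0.24)]
slim_tab [([321.0, 274.0], 0.63)]
rack [([331.0, 316.0], 0.84)]
side [[466.28595805   0.         321.09615751]
 [  0.         466.28595805 238.39804848]
 [  0.           0.           1.        ]] [-0.00905437  0.          0.          0.          0.        ] pos [0.0758286  0.6864016  0.62064998]
roll [([260.0, 336.0], 0.87), ([312.0, 435.0], 0.64)]
round [([281.0, 218.0], 0.76), ([381.0, 163.0], 0.42)]
slim [([306.0, 200.0], 0.87), ([285.0, 210.0], 0.39), ([338.0, 186.0], 0.28)]
square [([330.0
[... 674 characters left out ...]
42950553,  0.5074888 , -0.23760503,  1.50017109,  0.12569707,
        1.14888949, -0.1548084 ]), 'qd': array([ 3.19178741e-05, -1.86894151e-03,  9.28423277e-04,  1.66646604e-03,
        2.72947552e-04,  1.86120627e-04,  3.46244083e-04]), 'tau': array([-1.88546612e-03, -6.20367765e+01, -2.18565948e+00, -2.49960691e+01,
        1.38562865e-02,  2.24229399e-03,  4.43712096e-06]), 'tcp_pos': array([ 0.15266516, -0.60607592,  0.2312921 ]), 'eef_rot': array([9.07467749e-06, 9.92398427e-01, 1.23066493e-01, 1.02892315e-05]), 'contact_force': array([-0.25756296,  0.31794253,  0.12973714]), 'wrist_torque': array([0.00295805, 0.01863159, 0.01776606]), 'gripper_force': 0.0, 'width': 0.08525122535654626}
```

View pics/scene0.png

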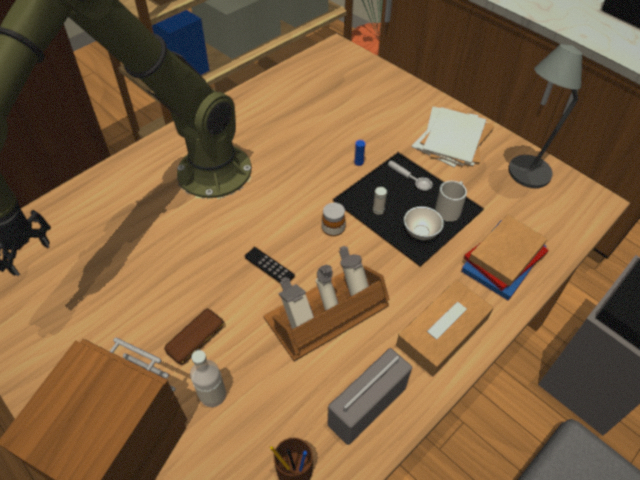

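View pics/side0.png

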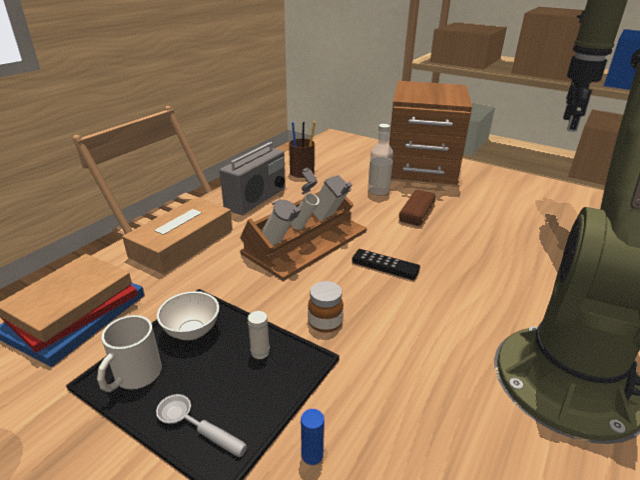

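The white cylinder on the tray (scene 379,200; side 260,336) is the roll. The blue one on the desk (scene 359,152; side 312,435) is the look-alike. In the rack the round tube is on the tray side (scene 350,270), the slim open one is in the middle (327,285) and the square one is at the far end (294,305). All of them lean toward the remote.

```bash
cat > h.py <<'E'
from station import ctrl,get_state,vision,ticket,models
import cv2,numpy as np
from scipy.spatial.transform import Rotation as Ro
def q2R(q): return Ro.from_quat(np.roll(q,-1)).as_matrix()
def R2q(R): return np.roll(Ro.from_matrix(R).as_quat(),1)
def extr(c):
    """camera->world R,t"""
    i=vision.camera_info(c)
    if c=="wrist":
        s=get_state(); T=np.array(i["hand_eye"]); R=q2R(s["eef_rot"])
        return R@T[:3,:3], R@T[:3,3]+s["tcp_pos"]
    R=np.array(i["R"]); return R.T,-R.T@np.array(i["t"])
def rays(c,px):
    i=vision.camera_info(c)
    n=cv2.undistortPoints(np.array(px,float).reshape(-1,1,2),np.array(i["mtx"]),np.array(i["dist_coeffs"]))[:,0]
    return np.c_[n,np.ones(len(n))]
def cloud(c,d,mask,E):
    r,k=np.nonzero(mask&(d>0)); P=rays(c,np.c_[k,r])*d[r,k][:,None]
    return P@E[0].T+E[1]
def proj(c,X,E):
    i=vision.camera_info(c); Xc=(np.atleast_2d(X)-E[1])@E[0]
    return cv2.projectPoints(Xc,np.zeros(3),np.zeros(3),np.array(i["mtx"]),np.array(i["dist_coeffs"]))[0][:,0]
def best(c,n,near=None):
    L=models.masks_of(c,n)
    if near is not None: L=[m for m in L if np.hypot(*(np.array(m["point"])-near))<25]
    return L[0] if L else None
E
python3 - <<'E'
from h import *
near={"scene":{"roll":(379,200)},"side":{"roll":(260,336)}}
for c in ("scene","side"):
    im,d=vision.grab_frame(c);E=extr(c)
    for n in ("roll","round","slim","square","round_cap","slim_cap","square_cap","rack","mug","bowl","jar","remote","water","case"):
        m=best(c,n,near[c].get(n))
        if m is None: print(c,n,None);continue
        P=cloud(c,d,m["mask"],E); print(c,n,round(m["p"],2),np.round(m["point"]),len(P),"med",np.median(P,0).round(3),"lo",np.percentile(P,3,0).round(3),"hi",np.percentile(P,97,0).round(3))
        np.save(f"{c}_{n}.npy",P)
E
```

```text
scene roll 0.66 [382. 201.] 264 med [0.483 0.232 0.058] lo [0.466 0.225 0.009] hi [0.492 0.25  0.093]
scene round 0.63 [352. 272.] 788 med [ 0.63  -0.032  0.124] lo [ 0.577 -0.05   0.074] hi [ 0.659 -0.005  0.146]
scene slim 0.64 [326. 284.] 641 med [ 0.614 -0.114  0.117] lo [ 0.577 -0.128  0.014] hi [ 0.64  -0.088  0.19 ]
scene square 0.95 [295. 306.] 1004 med [ 0.599 -0.194  0.122] lo [ 0.542 -0.216  0.05 ] hi [ 0.629 -0.165  0.146]
scene round_cap 0.92 [347. 258.] 346 med [ 0.603 -0.021  0.138] lo [ 0.57  -0.046  0.122] hi [0.635 0.004 0.148]
scene slim_cap 0.8 [323. 273.] 234 med [ 0.608 -0.111  0.162] lo [ 0.592 -0.124  0.14 ] hi [ 0.618 -0.094  0.194]
scene square_cap 0.88 [291. 293.] 404 med [ 0.572 -0.185  0.137] lo [ 0.517 -0.211  0.001] hi [ 0.602 -0.111  0.147]
scene rack 0.72 [336. 315.] 4598 med [ 0.658 -0.124  0.049] lo [ 0.541 -0.252  0.007] hi [0.702 0.016 0.091]
scene mug 0.95 [455. 197.] 943 med [0.625 0.375 0.066] lo [0.588 0.35  0.014] hi [0.658 0.425 0.1  ]
scene bowl 0.62 [423. 225.] 1022 med [0.608 0.288 0.033] lo [0.569 0.22  0.008] hi [0.664 0.321 0.058]
scen
[... 1163 characters left out ...]
-0.417  0.002] hi [ 0.666 -0.161  0.147]
side rack 0.59 [303. 243.] 4723 med [ 0.598 -0.059  0.013] lo [ 0.528 -0.235  0.004] hi [0.688 0.036 0.088]
side mug 0.78 [130. 351.] 3509 med [0.603 0.4   0.065] lo [0.582 0.356 0.013] hi [0.654 0.454 0.097]
side bowl 0.81 [191. 314.] 2230 med [0.633 0.26  0.036] lo [0.565 0.222 0.011] hi [0.664 0.319 0.056]
side jar None
side remote 0.76 [386. 263.] 1069 med [ 0.4   -0.11   0.017] lo [ 0.332 -0.14   0.003] hi [ 0.471 -0.093  0.02 ]
side water 0.69 [378. 164.] 1328 med [ 0.58  -0.439  0.091] lo [ 0.558 -0.47   0.003] hi [ 0.614 -0.426  0.196]
side case 0.63 [416. 204.] 867 med [ 0.434 -0.367  0.034] lo [ 0.406 -0.46   0.008] hi [ 0.468 -0.321  0.038]
```

```bash
cat >> h.py <<'E'
def tool(yaw,tilt,flip=0):
    """tool y along rack y; tilt = angle of tool z from straight down toward rack +x"""
    z=np.array([np.sin(tilt),0,-np.cos(tilt)]); y=np.array([0,1.,0])*(-1 if flip else 1)
    M=np.c_[np.cross(y,z),y,z]; return R2q(Ro.from_euler('z',yaw).as_matrix()@M)
E
python3 - <<'E'
from h import *
yaw=-.19
for f in (0,1):
  for t in (-60,-45,-30,0,15,30,45,60):
    print(f,t,[(lambda q: None if q is None else np.round(q,2).tolist())(ctrl.ik(p,tool(yaw,np.radians(t),f))) for p in ([.57,-.02,.19],)],ctrl.ik([.60,0,.22],tool(yaw,np.radians(t),f)) is not None, ctrl.ik([.48,-.05,.38],tool(yaw,np.radians(t),f)) is not None)
E
```

```text
0 -60 [None] False False
0 -45 [None] False False
0 -30 [[0.48, 0.94, -1.04, 1.23, 0.46, 1.79, 0.88]] True True
0 0 [[0.62, 0.63, -1.06, 1.7, 0.6, 1.16, 0.78]] True True
0 15 [[0.66, 0.49, -1.03, 1.95, 0.76, 0.82, 0.61]] True True
0 30 [[0.53, 0.35, -0.82, 2.19, 1.2, 0.48, 0.14]] True True
0 45 [[0.3, 0.34, -0.61, 2.43, 2.18, 0.58, -0.9]] True True
0 60 [None] False True
1 -60 [None] False False
1 -45 [None] False False
1 -30 [[0.2, 0.78, -0.33, 1.23, 0.08, 1.67, -1.87]] True True
1 0 [[0.33, 0.49, -0.52, 1.71, 0.28, 1.02, -2.05]] True True
1 15 [[0.37, 0.37, -0.57, 1.95, 0.47, 0.67, -2.24]] True True
1 30 [[0.04, 0.27, -0.17, 2.2, 0.87, 0.26, -2.68]] True True
1 45 [[0.02, 0.31, -0.24, 2.44, 2.37, 0.48, 2.05]] True True
1 60 [None] False True
```

```bash
python3 - <<'E'
from h import *
yaw=-.19
ctrl.movep([.52,-.09,.42],tool(yaw,0,0))
E_=extr("wrist"); im,d=vision.grab_frame("wrist"); cv2.imwrite("pics/w1.png",im)
np.savez("w1.npz",d=d,R=E_[0],t=E_[1])
print(vision.camera_info("wrist")["mtx"],get_state()["time"])
for n in ("round","slim","square","round_cap","slim_cap","square_cap","round_tab","slim_tab"):
    L=models.masks_of("wrist",n)
    for m in L[:3]:
        P=cloud("wrist",d,m["mask"],E_); print(n,round(m["p"],2),np.round(m["point"]),len(P),np.median(P,0).round(3) if len(P) else None)
    if L: np.save(f"wrist_{n}.npy",cloud("wrist",d,L[0]["mask"],E_))
E
```

```text
[[347.14444564   0.         324.36275425]
 [  0.         347.14444564 240.02318131]
 [  0.           0.           1.        ]] 5.0
round 0.74 [328. 262.] 1140 [ 0.6   -0.105  0.171]
round 0.72 [388. 253.] 1840 [ 0.609 -0.023  0.135]
slim 0.64 [325. 261.] 1239 [ 0.601 -0.105  0.169]
square 0.78 [260. 247.] 1989 [ 0.577 -0.183  0.135]
square 0.54 [327. 263.] 1136 [ 0.6   -0.105  0.171]
round_cap 0.91 [391. 245.] 1494 [ 0.604 -0.019  0.137]
slim_cap 0.89 [325. 270.] 686 [ 0.6   -0.105  0.181]
square_cap 0.76 [262. 248.] 1649 [ 0.572 -0.185  0.137]
round_tab 0.63 [389. 248.] 1511 [ 0.604 -0.02   0.138]
round_tab 0.42 [262. 254.] 2031 [ 0.577 -0.183  0.135]
round_tab 0.39 [124. 169.] 4475 [ 0.441 -0.389  0.035]
slim_tab 0.88 [324. 268.] 688 [ 0.6   -0.105  0.181]
slim_tab 0.61 [570. 202.] 4160 [0.622 0.287 0.032]
slim_tab 0.26 [394. 248.] 1571 [ 0.604 -0.019  0.137]
```

View pics/w1.png

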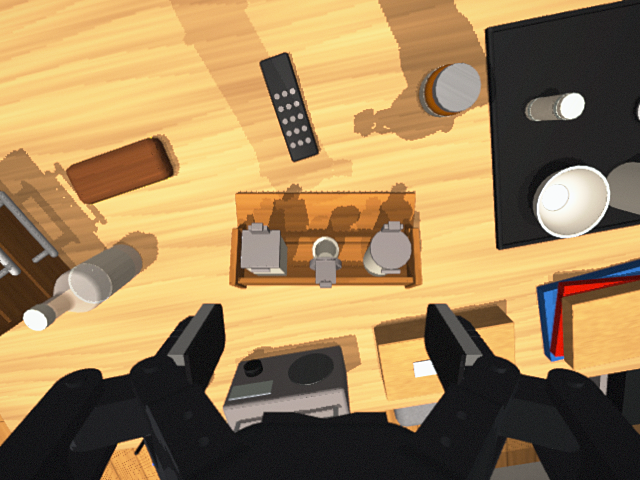

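White, upright view: round disc at (390,250) with its tab top at (391,228), slim mouth at (325,245) with its open tab at (325,265), square at (262,248), and the white roll on the tray at (570,106). Next I fit the rack pose from the point clouds.

```bash
cat > fit.py <<'E'
from h import *
from scipy.optimize import least_squares
C={n:[np.load(f"{c}_{n}.npy") for c in cs] for n,cs in dict(round=("scene","side"),slim=("scene","side","wrist"),square=("scene","side","wrist")).items()}
off=dict(round=.085,slim=0,square=-.085)
def frame(yaw): 
    c,s=np.cos(np.pi/6),np.sin(np.pi/6)
    return Ro.from_euler('z',yaw).as_matrix()@np.array([[c,0,-s],[0,1,0],[s,0,c]])
def base(p,n):
    return np.array([p[0],p[1],.04])+Ro.from_euler('z',p[2]).as_matrix()@[0,off[n],0]
def res(p,sel=None,parts=False):
    out={}
    for n,L in C.items():
        for k,P in enumerate(L):
            q=(P-base(p,n))@frame(p[2])
            w=(q[:,2]>.045)&(q[:,2]<.096)&(np.hypot(q[:,0],q[:,1])<.045); q=np.where(w[:,None],q,np.nan)
            if n=="square": r=np.maximum(abs(q[:,0]),abs(q[:,1]))-.023
            else: r=np.hypot(q[:,0],q[:,1])-(.025 if n=="round" else .018)
            out[n,k]=np.nan_to_num(np.clip(r,-.015,.015),nan=.006)/np.sqrt(len(P))
    return out if parts else np.concatenate(list(out.values()))
if __name__=="__main__":
    best=None
    for x in (.60,.63,.66):
        f=least_squares(res,[x,-.12,-.19],loss="soft_l1",f_scale=.0001,x_scale=[.01,.01,.05],diff_step=1e-3)
        print(f.x.round(4),f.cost)
        if best is None or f.cost<best.cost: best=f
    p=best.x; np.save("rack.npy",p)
    for k,r in res(p,parts=True).items(): r=r*np.sqrt(len(r)); r=r[abs(r-.006)>1e-9]; print(k,len(r),np.round(np.percentile(r,[10,50,90])*1e3,1))
    for n in off: print(n,"base",base(p,n).round(4),"mouth",(base(p,n)+frame(p[2])@[0,0,.1]).round(4))
    # caps: angle from disc points
    for n,h in (("round",.029),("slim",.022),("square",None)):
        P=np.load(f"wrist_{n}_cap.npy"); h=h or .027
        q=(P-base(p,n))@frame(p[2])-[h,0,.101]
        print(n,"cap pts pct x",np.percentile(q[:,0],[2,50,98]).round(4),"y",np.percentile(q[:,1],[2,50,98]).round(4),"z",np.percentile(q[:,2],[2,50,98]).round(4))
        np.save(f"cap_{n}.npy",q)
E
python3 fit.py
```

```text
[ 0.5986 -0.1208 -0.2427] 0.00011266315419763302
[ 0.6435 -0.1136 -0.1901] 6.718835253122687e-05
[ 0.6594 -0.1246 -0.4074] 9.660664961323444e-05
('round', 0) 348 [-3.3 -0.6  1.8]
('round', 1) 317 [-1.8  0.   1.7]
('slim', 0) 258 [-3.1 -0.9  1.9]
('slim', 1) 270 [-4.3 -0.9  1.7]
('slim', 2) 159 [-3.9 -3.3 -2.9]
('square', 0) 427 [-2.9 -0.9  1.8]
('square', 1) 366 [-2.1  0.1  2. ]
('square', 2) 175 [-1.1  0.3  0.5]
round base [ 0.6596 -0.0302  0.04  ] mouth [ 0.6105 -0.0207  0.1266]
slim base [ 0.6435 -0.1136  0.04  ] mouth [ 0.5944 -0.1042  0.1266]
square base [ 0.6274 -0.1971  0.04  ] mouth [ 0.5783 -0.1876  0.1266]
round cap pts pct x [-0.0556 -0.0304 -0.0023] y [-0.0238 -0.      0.0244] z [0.0033 0.0098 0.0397]
slim cap pts pct x [-0.005   0.0086  0.03  ] y [-0.016   0.0011  0.0183] z [0.0213 0.0446 0.0494]
square cap pts pct x [-0.0522 -0.0287 -0.0009] y [-0.0233  0.0012  0.025 ] z [0.0035 0.0092 0.0384]
```

```bash
cat >> h.py <<'E'
from fit import frame,base
P_=np.load("rack.npy"); F=frame(P_[2]); YAW=P_[2]
HX=dict(round=.029,slim=.022); TX=dict(round=-.053,slim=-.039)
def tp(n,x,z,y=0): "hinge-frame (x,z) of tube n -> world"; return base(P_,n)+F@np.array([HX[n]+x,y,.101+z])
def arc(x,z,th): c,s=np.cos(th),np.sin(th); return np.array([x*c+z*s,-x*s+z*c])
T30=tool(YAW,np.pi/6)
def fz(): return get_state()["contact_force"]@F[:,2]
def press(n,x,z0,zmin,fmax,q=None,step=.0005):
    """guarded press along -z_t at hinge-frame x, stop at fmax"""
    f0=fz(); z=z0; f=0
    while z>zmin and f<fmax:
        z-=step; ctrl.movel(tp(n,x,z),q,max_speed=.03); f=fz()-f0
    print("press end z %.4f f %.1f t %.1f"%(z,f,get_state()["time"])); return z,f
E
python3 - <<'E'
from h import *
n="slim"
ctrl.close_gripper(20)
ctrl.movep(tp(n,.060,.12),T30)
ctrl.movel(tp(n,.060,.035),T30,max_speed=.2)
print("t",get_state()["time"],get_state()["tcp_pos"],tp(n,.06,.035),"f",get_state()["contact_force"].round(1))
for th in (1.5,1.3,1.1,.9,.7,.5,.3,.15):
    s=min(1,th/1.45); g=arc(TX[n],.037,th)+s*np.array([.011,-.008])
    ctrl.movel(tp(n,*g),T30,max_speed=.08)
    print(th,get_state()["contact_force"].round(1))
g=arc(TX[n],.037,.12)
z,f=press(n,g[0]-.001,g[1],.030,18)
ctrl.movel(tp(n,g[0],z+.04),T30,max_speed=.1)
E
```

```text
t 7.7 [ 0.64709152 -0.1134427   0.1994896 ] [ 0.64645219 -0.1141966   0.19877945] f [ 0.5 -0.1  1.2]
1.5 [ 0.6  0.  -0.2]
1.3 [ 0.7 -0.6  2.3]
1.1 [0.7 0.1 2.3]
0.9 [ 0.6  0.1 -0.5]
0.7 [ 0.7 -0.2  0.6]
0.5 [-0.8  0.5 -0.1]
0.3 [0.5 0.  0.1]
0.15 [0.  0.6 0.4]
press end z 0.0369 f 19.4 t 12.4
```

```bash
python3 - <<'E'
from h import *
n="round"
ctrl.ungrasp()
ctrl.movep(tp(n,-.056,.15),T30)
E_=extr("wrist"); im,d=vision.grab_frame("wrist"); cv2.imwrite("pics/w2.png",im)
for k in ("round_cap","slim_cap","round_tab"):
    for m in models.masks_of("wrist",k)[:2]:
        q=(cloud("wrist",d,m["mask"],E_)-tp(k.split("_")[0],0,0))@F
        print(k,round(m["p"],2),np.round(m["point"]),len(q),"\n",np.percentile(q,[2,50,98],axis=0).round(4))
        if k=="round_cap": t=q[q[:,2]>.025]; print("tab",len(t),t.mean(0),np.ptp(t,0))
        dd=q[(q[:,2]<.018)&(abs(q[:,1])<.022)]; 
        if len(dd)>20: print("slope",np.polyfit(dd[:,0],dd[:,2],1))
print(get_state()["time"])
E
```

```text
round_cap 0.8 [325. 252.] 2969 
 [[-0.0574 -0.0236  0.0037]
 [-0.0313  0.0008  0.01  ]
 [-0.0007  0.0251  0.04  ]]
tab 392 [-0.05456727  0.00050869  0.03657893] [0.01001031 0.02323539 0.01613891]
slope [-0.19410195  0.004159  ]
slim_cap 0.86 [226. 252.] 1763 
 [[-0.0451 -0.017   0.0029]
 [-0.0249  0.0033  0.0095]
 [-0.0012  0.0189  0.0389]]
slope [-0.10680138  0.00661461]
round_tab 0.72 [323. 252.] 2971 
 [[-0.0574 -0.0243  0.0033]
 [-0.0315 -0.0001  0.01  ]
 [-0.0013  0.0241  0.04  ]]
slope [-0.13060811  0.00577651]
round_tab 0.68 [132. 250.] 3435 
 [[-0.0558 -0.1931 -0.0024]
 [-0.0326 -0.1644  0.0092]
 [-0.0034 -0.1443  0.0384]]
14.4333
```

View pics/w2.png

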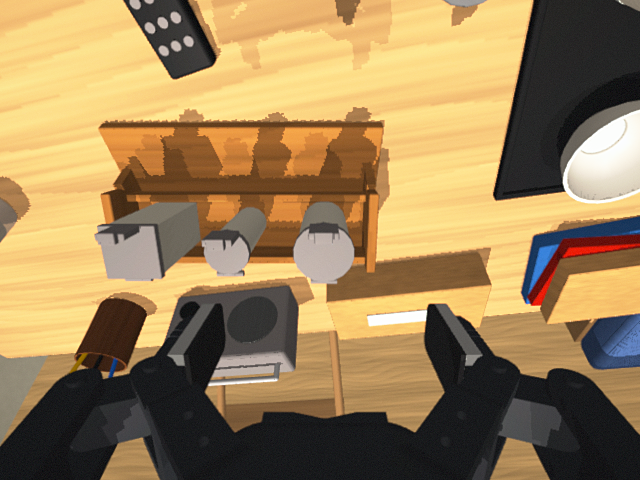

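```bash
cat >> h.py <<'E'
def pinchpose(n,th,th0,k,gx,gz=.024,off=.010,tilt0=np.pi/6):
    tl=tilt0-k*(th-th0); g=arc(gx,gz,th); a=tl-np.pi/6  # tool z in tube frame: -z rotated by a toward +x
    return tp(n,*(g+off*np.array([np.sin(a),-np.cos(a)]))), tool(YAW,tl)
E
python3 - <<'E'
from h import *
n="round"; th0=.03; ths=np.r_[.15,.3:1.46:.15]
q=get_state()["qpos"]
for t in ths: 
    r=ctrl.ik(*pinchpose(n,t,th0,.72,-.057)); print(round(t,2),None if r is None else r.round(2))
p,o=pinchpose(n,th0,th0,.72,-.057)
ctrl.movel(p,o,max_speed=.12); print(get_state()["contact_force"].round(1))
ctrl.close_gripper(40); s=get_state(); print(s["width"],s["gripper_force"],s["time"],s["contact_force"].round(1))
E
```

```text
0.15 [ 0.43  0.46 -0.73  2.17  1.22  0.49  0.12]
0.3 [ 0.56  0.52 -0.92  2.05  0.97  0.66  0.39]
0.45 [ 0.6   0.57 -0.99  1.94  0.81  0.82  0.56]
0.6 [ 0.58  0.6  -0.97  1.82  0.67  0.96  0.7 ]
0.75 [ 0.53  0.62 -0.9   1.7   0.55  1.09  0.83]
0.9 [ 0.48  0.67 -0.84  1.57  0.46  1.23  0.92]
1.05 [ 0.44  0.72 -0.81  1.44  0.41  1.38  0.98]
1.2 [ 0.4   0.78 -0.77  1.31  0.37  1.53  1.02]
1.35 [ 0.35  0.85 -0.74  1.17  0.34  1.68  1.06]
[-0.3 -0.6 -0.1]
0.02262584705603297 39.3069863319397 16.2917 [-3.  -0.6  3.7]
```

```bash
python3 - <<'E'
from h import *
n="round"; th0=.03
for t in (.12,.25,.4,.6,.8,1.0,1.2,1.35,1.45,1.52):
    try: ctrl.movel(*pinchpose(n,t,th0,.72,-.057),max_speed=.1)
    except ctrl.Unreachable as e: print("unreach",t); break
    s=get_state(); f=s["contact_force"]; print(t,f.round(1),round(s["width"],4))
    if np.linalg.norm(f)>30: break
print(s["time"])
E
```

```text
0.12 [-3.1 -1.   0.9] 0.0229
0.25 [ 1.4 -1.3 -3.3] 0.023
0.4 [-3.4  0.7  1. ] 0.0225
0.6 [-4.2  0.4  4.2] 0.0223
0.8 [-3.8 -0.8  3. ] 0.0221
1.0 [-5.2 -0.3  5. ] 0.0222
1.2 [-7.7 -1.2  6.3] 0.0223
1.35 [-9.4  0.   5.7] 0.0221
1.45 [-10.   -1.3   8.4] 0.0225
1.52 [-9.1 -1.1 10.6] 0.0224
19.4833
```

```bash
python3 - <<'E'
from h import *
ctrl.ungrasp(); s=get_state(); R=q2R(s["eef_rot"])
ctrl.movel(s["tcp_pos"]-R[:,2]*.10,max_speed=.2)
im,d=vision.grab_frame("side"); cv2.imwrite("pics/s2.png",cv2.resize(im[130:290,200:420],None,fx=3,fy=3))
E=extr("side"); m=best("side","round_cap"); q=(cloud("side",d,m["mask"],E)-tp("round",0,0))@F
print(m["p"],m["point"],np.percentile(q,[2,50,98],axis=0).round(4)); print(get_state()["time"])
E
```

```text
Traceback (most recent call last):
station.Unreachable: the arm cannot follow that straight line within its joint ranges
```

```bash
python3 - <<'E'
from h import *
s=get_state()
for dx,dz,tl in ((0,.08,-10),(-.02,.09,-10),(0,.06,-15)):
    try: ctrl.movel(s["tcp_pos"]+[dx,0,dz],tool(YAW,np.radians(tl)),max_speed=.2); print("ok",dz); break
    except ctrl.Unreachable: pass
im,d=vision.grab_frame("side"); cv2.imwrite("pics/s2.png",cv2.resize(im[130:290,200:420],None,fx=3,fy=3))
E=extr("side"); m=best("side","round_cap"); q=(cloud("side",d,m["mask"],E)-tp("round",0,0))@F
print(m["p"],m["point"],np.percentile(q,[2,50,98],axis=0).round(4)); print(get_state()["time"])
E
```

```text
ok 0.08Traceback (most recent call last):
  File "<stdin>", line 7, in <module>
TypeError: 'NoneType' object is not subscriptable
```

View pics/s2.png

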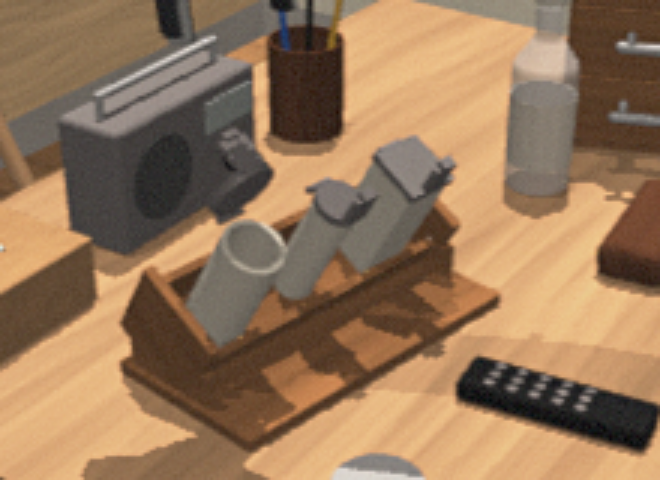

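The round cap now stands open behind its mouth, with the disc at about crop (240,180). Next I measure its angle from depth there.

```bash
python3 - <<'E'
from h import *
im,d=vision.grab_frame("side"); E=extr("side")
M=np.zeros(d.shape,bool); M[165:210,262:302]=1
q=(cloud("side",d,M,E)-tp("round",0,0))@F
w=(abs(q[:,1])<.035)&(q[:,2]>-.005)&(q[:,2]<.075)&(q[:,0]>-.03)&(q[:,0]<.06); q=q[w]
print(len(q),np.percentile(q,[2,50,98],axis=0).round(4))
c=q[(q[:,2]>.008)]
from collections import Counter
for a,b in zip(np.arange(.0,.07,.01),np.arange(.01,.08,.01)):
    k=c[(c[:,2]>a)&(c[:,2]<=b)]
    if len(k): print(round(a,2),len(k),np.percentile(k[:,0],[5,50,95]).round(4))
print(get_state()["time"])
E
```

```text
437 [[-0.023  -0.0223 -0.0027]
 [-0.0026  0.0022  0.0429]
 [ 0.0276  0.0259  0.0608]]
0.0 4 [-0.0031 -0.002  -0.0013]
0.01 28 [-0.0035 -0.0026 -0.0016]
0.02 39 [-0.0044 -0.0032  0.0009]
0.03 49 [-0.0052 -0.004   0.0021]
0.04 46 [-0.0053 -0.004   0.0011]
0.05 167 [-0.0054  0.0072  0.0255]
0.06 20 [0.0145 0.0249 0.0292]
20.8167
```

Fitted cap angle is about 1.5 rad, so it is open. Now the roll, starting with a close wrist view.

```bash
cat > roll.py <<'E'
from h import *
from scipy.optimize import least_squares
def circ(Q):
    f=least_squares(lambda p: np.hypot(Q[:,0]-p[0],Q[:,1]-p[1])-.016,np.median(Q[:,:2],0),loss="soft_l1",f_scale=.001); return f.x
E
python3 - <<'E'
from roll import *
for c in ("scene","side"):
    Q=np.load(f"{c}_roll.npy"); w=(Q[:,2]>.02)&(Q[:,2]<.083); cc=np.median(Q[w][:,:2],0)
    o=extr(c)[1][:2]; u=(cc-o)/np.linalg.norm(cc-o); 
    Q=Q[w&(np.hypot(*(Q[:,:2]-cc).T)<.03)]
    f=least_squares(lambda p: np.hypot(Q[:,0]-p[0],Q[:,1]-p[1])-.016,cc+u*.013,loss="soft_l1",f_scale=.001)
    print(c,f.x.round(4),np.percentile(abs(f.fun),[50,90]).round(4))
ctrl.movep([.47,.24,.25],tool(YAW,0))
E_=extr("wrist"); im,d=vision.grab_frame("wrist"); cv2.imwrite("pics/w3.png",im)
for m in models.masks_of("wrist","roll")[:3]:
    P=cloud("wrist",d,m["mask"],E_); top=P[P[:,2]>.083]
    print(round(m["p"],2),np.round(m["point"]),len(P),np.median(P,0).round(3),"top",len(top))
    if len(top)>50:
        mask=np.zeros(d.shape,np.uint8); print((top.min(0)+top.max(0))/2, np.ptp(top,0),np.median(top,0))
print(get_state()["time"])
E
```

```text
scene [0.4755 0.2431] [0.0012 0.0035]
side [0.4742 0.2423] [0.0005 0.0013]
0.93 [331. 212.] 1356 [0.468 0.244 0.09 ] top 965
[0.47404173 0.24364636 0.08792009] [0.03098166 0.03115323 0.00983753] [0.47302734 0.2437088  0.09025745]
0.71 [403.   8.] 503 [0.305 0.346 0.027] top 0
0.39 [ 13. 404.] 1397 [ 0.592 -0.09   0.129] top 1363
[ 0.59033564 -0.09479067  0.11365212] [0.04534042 0.0268864  0.06117253] [ 0.5911783  -0.09016129  0.12937427]
22.0833
```

View pics/w3.png

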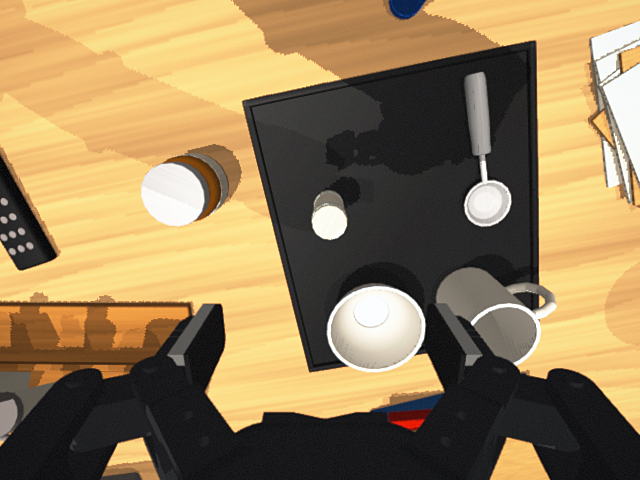

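The white roll is at pixel (330,215), standing alone. The blue one is at (405,5). All three cameras agree on (0.4745, 0.243).

```bash
python3 - <<'E'
from roll import *
q=tool(YAW,0); x=[.4743,.2432]
ctrl.movep([*x,.13],q); ctrl.movel([*x,.0553],max_speed=.1)
ctrl.close_gripper(40); s=get_state(); print(s["width"],s["gripper_force"],s["tcp_pos"],s["contact_force"].round(1))
ctrl.movel([*x,.27],max_speed=.2)
# insertion pose: roll bottom 40 mm above rim on axis; grasp 68 above bottom -> TCP 49.3 above bottom
hover=tp("round",-.029,.060+.0493-.001)
ctrl.movep(hover,T30); s=get_state(); print(s["time"],s["width"],s["tcp_pos"]-hover)
E_=extr("wrist"); im,d=vision.grab_frame("wrist"); cv2.imwrite("pics/w4.png",im)
Es=extr("side"); im2,d2=vision.grab_frame("side"); cv2.imwrite("pics/s4.png",cv2.resize(im2[90:290,180:440],None,fx=3,fy=3))
for c,dd,E in (("wrist",d,E_),("side",d2,Es)):
    px=proj(c,tp("round",-.029,.10),E)[0]
    for m in models.masks_of(c,"roll")[:3]:
        P=(cloud(c,dd,m["mask"],E)-tp("round",-.029,0))@F
        print(c,round(m["p"],2),m["point"],px.round(),len(P),np.percentile(P,[3,50,97],axis=0).round(4).tolist())
E
```

```text
0.031024594842625926 39.42953109741211 [0.47448236 0.24321968 0.05564382] [-1.  -0.9  4.6]
26.3417 0.03092522124430708 [0.00063392 0.00114089 0.0003161 ]
wrist 0.87 [322.9, 321.1] [320. 297.] 9276 [[-0.0158, -0.0119, 0.0726], [-0.0096, 0.0018, 0.1421], [0.0117, 0.0156, 0.1439]]
side 0.97 [314.3, 433.9] [300. 182.] 1191 [[-0.4034, 0.2958, 0.0892], [-0.3721, 0.315, 0.1399], [-0.3452, 0.3229, 0.1595]]
side 0.61 [299.0, 189.2] [300. 182.] 357 [[-0.0158, -0.0048, 0.0624], [-0.011, 0.0106, 0.095], [0.0063, 0.0177, 0.1435]]
```

View pics/s4.png

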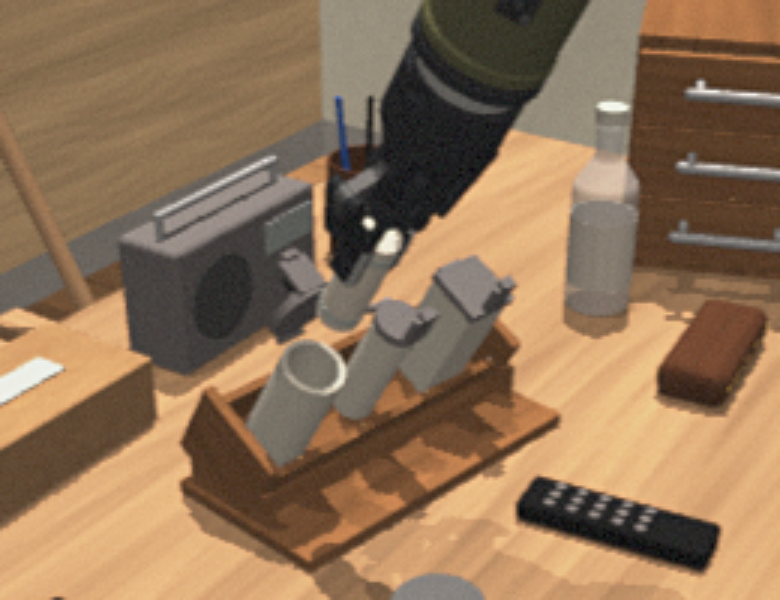

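The side view shows the roll (crop 350,290) in line above the open mouth (315,365), with the cap clear behind it. Measured offset is about +1.5 mm in y, so I correct that and insert with a force guard.

```bash
python3 - <<'E'
from h import *
f0=get_state()["contact_force"]
for b in (.030,.012,.004,-.004,-.015,-.03,-.046):
    ctrl.movel(tp("round",-.029,b+.0493-.001,-.0014),T30,max_speed=.1)
    f=(get_state()["contact_force"]-f0)@F; print(b,f.round(1))
    if np.linalg.norm(f)>15: print("STOP"); break
print(get_state()["time"],get_state()["width"])
E
```

```text
0.03 [-0.2 -0.2  1.1]
0.012 [0.2 0.3 0.2]
0.004 [-0.4  0.2  1.2]
-0.004 [-0.6 -0.3  1.1]
-0.015 [-0.2  0.3  0.7]
-0.03 [-0.1 -0.8  0.8]
-0.046 [-0.3  1.1  1.2]
28.6917 0.031110350268362272
```

```bash
python3 - <<'E'
from h import *
ctrl.ungrasp(); ctrl.pause(.4)
ctrl.movel(tp("round",-.029,.12),T30,max_speed=.2)
E_=extr("wrist"); im,d=vision.grab_frame("wrist"); cv2.imwrite("pics/w5.png",im)
M=np.ones(d.shape,bool); P=(cloud("wrist",d,M,E_)-base(P_,"round"))@F
k=P[(np.hypot(P[:,0],P[:,1])<.018)&(P[:,2]<.13)&(P[:,2]>0)]; print(len(k),np.percentile(k,[5,25,50,75,95],axis=0).round(4))
c=(P-[.029,0,.101]); w=(abs(c[:,1])<.02)&(c[:,2]>.005)&(c[:,2]<.075)&(c[:,0]>-.02)&(c[:,0]<.06); print(np.percentile(c[w],[2,50,98],axis=0).round(4)); print(get_state()["time"])
E
```

```text
1033 [[-0.0152 -0.0133  0.0892]
 [-0.01   -0.0068  0.0898]
 [-0.0044 -0.0003  0.0903]
 [ 0.0016  0.0062  0.0907]
 [ 0.0075  0.0127  0.0914]]
[[-0.0054 -0.0181  0.0093]
 [-0.0011  0.0005  0.0565]
 [ 0.0279  0.0182  0.0616]]
30.4583
```

View pics/w5.png

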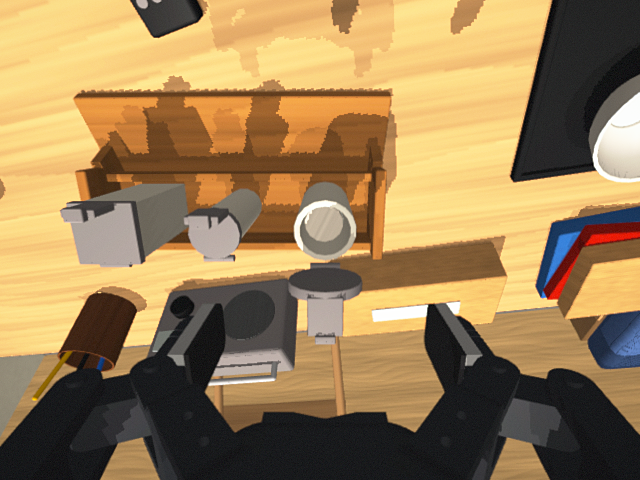

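The roll is seated: its top is 90 mm up against 89 mm expected. It shows inside the mouth at (325,228), and the cap is open behind at (325,285). Now I close the cap.

```bash
python3 - <<'E'
from h import *
n="round"
ctrl.close_gripper(20)
ctrl.movel(tp(n,.062,.13),T30,max_speed=.2)
ctrl.movel(tp(n,.062,.046),T30,max_speed=.2)
print(get_state()["contact_force"].round(1))
for th in (1.5,1.3,1.1,.9,.7,.5,.3,.15):
    s=min(1,th/1.45); g=arc(TX[n],.037,th)+s*np.array([.011,-.008])
    ctrl.movel(tp(n,*g),T30,max_speed=.08)
    print(th,get_state()["contact_force"].round(1))
g=arc(TX[n],.037,.10)
z,f=press(n,g[0],g[1],.030,18)
ctrl.movel(tp(n,g[0],z+.10),T30,max_speed=.15)
E_=extr("wrist"); im,d=vision.grab_frame("wrist"); cv2.imwrite("pics/w6.png",im)
for k in ("round","slim","square"):
    if k=="square": HX[k]=.027
    q=(cloud("wrist",d,np.ones(d.shape,bool),E_)-tp(k,0,0))@F
    a=q[(abs(q[:,1])<.015)&(q[:,2]<.02)&(q[:,2]>0)&(q[:,0]<-.005)&(q[:,0]>-.045)]
    t=q[(abs(q[:,1])<.006)&(q[:,2]<.06)&(q[:,2]>.028)&(q[:,0]<.0)&(q[:,0]>-.07)]
    print(k,"disc",len(a),np.polyfit(a[:,0],a[:,2],1).round(4),"ridge",len(t),np.percentile(t,[5,50,95],axis=0).round(4).tolist() if len(t) else 0)
print(get_state()["time"])
E
```

```text
[ 1.1 -0.2  1.1]
1.5 [ 0.1  0.4 -0.3]
1.3 [-0.2  0.4  0. ]
1.1 [-0.1 -0.8  0.3]
0.9 [-0.3 -0.6 -0.5]
0.7 [-0.7  0.4 -0.2]
0.5 [ 0.1  0.4 -0.4]
0.3 [-0.1 -0.7 -0.4]
0.15 [-0.1  0.6  0.4]
press end z 0.0366 f 18.7 t 37.8
round disc 1491 [0.0011 0.0093] ridge 251 [[-0.0595, -0.0053, 0.0346], [-0.0553, -0.0002, 0.038], [-0.0501, 0.0056, 0.0393]]
slim disc 1113 [-0.0878  0.0077] ridge 242 [[-0.0455, -0.0053, 0.0339], [-0.0416, 0.0001, 0.0381], [-0.0364, 0.0054, 0.0393]]
square disc 1448 [0.0005 0.0093] ridge 220 [[-0.0555, -0.005, 0.0348], [-0.0517, 0.0002, 0.0382], [-0.0467, 0.0053, 0.0393]]
38.6667
```

View pics/w6.png

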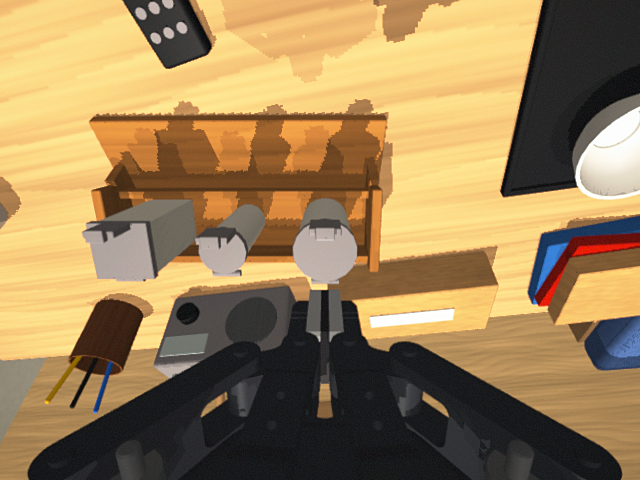

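All three caps are shut: the ridge heights agree within 0.2 mm (38.0, 38.1 and 38.2 mm), and the arm is clear. Handing in.

```bash
python3 -c "
from station import ticket
print(ticket.close_job())"
```

```text
the job is handed in; nothing more can be done
None
```

I handed the job in at about 39 s with the roll seated in the round tube and all three caps measured shut, but the system returned no verdict.

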